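# Set the red-banded thermowell in the reactor gland

## Robot

A 6-joint arm with a two-finger parallel gripper is mounted at the origin on the work surface. World frame = base frame: x ahead of the robot, y to its left, z up, the work surface at z = 0. Lengths are in m, angles in degrees, forces in N, time in s.
With the tool pointing down it reaches from about 0.25 to 0.775 m from the base axis. Payload 8.9 kg.
Tool frame: the origin (TCP) lies at the very end of the fingers, on their centre line; the grasp point (between the pads) lies 19 mm behind it (r.grasp_offset is the distance from the TCP to the grasp point, in m); z points along the fingers, y is the direction in which the jaws open and shut (so a half turn about z gives the same grasp; the last joint's range is limited). The gripper opens to 85 mm and grips with 20 to 120 N. Pads are 22 mm wide; open, the fingers measure 114 mm over their backs; the gripper's body (76 mm by 85 mm) begins 54 mm behind the grasp point. The pads swing forward as they close: fully open they stand 13 mm farther back than shut.
Start: joints at [66.102, 16.656, -8.789, 64.555, 0, 82.019], TCP at [0.144, 0.505, 0.231] pointing down, gripper open.
Joint ranges: [-144.48, 144.48], [-52.06, 99.96], [-74.48, 78.29], [-112.23, 115.85], [-86.99, 84.42], [-180, 180]. Speed limits (degrees/s): [127.2, 127.2, 159.86, 180, 180, 180].

## Interface

Orientations are given as a 3x3 rotation matrix whose columns are the frame's x, y, z axes.
In Python, from rig import r, grab_frame, camera_info, spotter gives the robot as it stands.
- The arm moves only by the shell command python3 -m pendant 'ROWS' [OPENING] [FORCE]. ROWS is JSON, a list that holds one entry, the list of rows, each a list of 6 numbers: the shift along the world's x, y, z in cm, then the turn, a rotation vector about the world's x, y, z in degrees. In form: [[[tx, ty, tz, ax, ay, az], ...]]. A call has 1 to 20 rows; each row shifts and turns the pose as measured when the row begins; what a row does not reach is not made up. A row lasts 1/12 s, in which the tool goes at most 41.7 mm and 7.16 degrees, less where a joint would pass 70% of its speed; a pose out of reach is approached as far as the arm can. A call with a gripper value outside its range is refused whole. OPENING is the closure, from -1 (fully open) to 1 (shut), set as the call begins (- or left out, the last holds). The fingers move at their own pace and stop on an object; FORCE is the grip in N (left out, the last holds). Time passes only in rows, so rows that do not move let the fingers close. It gives the time, the measured TCP pose, the force and the opening at its end, in the units of the state.
- r.sense(): the state, without advancing time (a new reading comes with each control period).
- grab_frame(name): name is "side" or "top"; returns the picture (420x560x3 uint8, red, green, blue); there is no depth.
- camera_info(name): a dict with "mtx" (3x3 intrinsics, pixels), "extrinsics" (4x4, takes a point from world to camera coordinates). Camera axes: x right, y down, z forward; pixel columns grow to the right and rows downward; lengths in m; the calibration is good to about 2 mm. A picture is of the moment at which its call begins. camera_info takes no time and is no camera call.
- r.sign_off(): hands the job in, once; it reports no verdict.
Trained networks look in the newest picture that a camera, given by its name, has taken for a name from the list of things; names that differ only in an ending like _2 or _b are one class to them, and where a whole thing is asked for, a point or a joint stands for the part that bears it (a point fixed in the world has none). Each returns a list of dicts, best first, with "p" (0 to 1); they miss things now and then, are a little off and sometimes report something else, mostly with a low value. They report only what shows in the picture. A call takes as long as a camera call.
- spotter.boxes_of(query, camera): "box" ([left, top, width, height] in pixels, round what is visible of it).
- spotter.trace(query, camera): "region" (420x560 bool, what is visible of it) and "box" ([left, top, width, height] in pixels, round what is visible of it).
The state is a dict: "time": time; "q": joint angles; "joint_velocities": joint speeds; "joint_torque": joint torques, N m; "eef_pos": TCP position; "ee_rot": TCP orientation; "ft_force": force on the tool from outside, world axes, zero at the start; "torque": the same for the moment, N m; "opening": opening from 0.0 (shut) to 1.0 (fully open).
Only numpy, scipy, OpenCV 4.12 (cv2) and the standard library are available. Lean on these libraries where they do the work, as an engineer would, in place of code of your own. Each camera call takes 0.05 s, during which the arm holds its last target. There are 200 camera calls.

## Task

Take the steel tube with the red band out of the white rack and slide it, foot down, into the upright gland with the red collar until the lower edge of its red band is level with the gland's rim; the packing inside resists, so push it down to the mark and no deeper, then let go and leave it standing there. Leave the blue- and yellow-banded tubes where they stand in the rack.

Things in the scene. Friction and masses are not known exactly. Their poses are not given: they have to be found in the camera images.
- red_tube: Straight steel tube, 20 mm diameter, 140 mm long, about 0.14 kg, with a 15 mm wide red band whose lower edge is 60 mm above the foot. Origin: centre of the foot (lower end, slightly chamfered); z runs up along the tube. It starts upright in one of the three holes of a fixed white rack, foot 10 mm above the table; which hole varies.
- red_mouth (a point): Centre of the rim (54 mm wide, 124 mm above the table) of the fixed red-collared gland; z up. Bore 24 mm wide, flared to 36 mm at the rim. 25 to 33 mm down, the tube meets a rubber disc that slides down ahead of it with 6 N drag and stays where pushed, carrying the tube's weight; it bottoms with the tube 80 mm in. A like gland with a blue collar, not to be used, stands near.
- blue_tube: Tube of the same size with a blue band; origin and axes likewise. Stands in another hole of the rack. The rack is 70 x 230 mm and 60 mm high, its three holes in a straight row 75 mm apart, 22 mm wide and 50 mm deep, so 90 mm of each tube stands out and the tops are 150 mm above the table.
- yellow_tube: Tube of the same size with a yellow band; origin and axes likewise. Stands in the remaining hole of the rack.

How it is judged:
By the outcome, as a careful person would: the job done as asked, in the order asked, and still so for the second after the job is handed in, with the robot touching nothing.
It also fails if it takes over 48 s, if anything falls off the work surface, if the arm or the gripper's body presses on something with over 40 N, if the wrist force passes 120 N, or if a joint passes its speed limit or range.

## Working session

There is one attempt and no reset: what is moved stays moved. The work goes in short steps, Python scripts to look and compute and a shell command to move; the robot and the scene stay as the last step left them, time stands still between calls to the robot, and variables do not carry over. Pictures are saved under pics/ and viewed, about 8 in all and at most 12, crops included, and the job is handed in when it is done.

```bash
mkdir -p pics; python3 - <<'E'
from rig import r, grab_frame, camera_info, spotter
import cv2,numpy as np
for n in("side","top"):
    f=grab_frame(n); cv2.imwrite(f"pics/{n}0.png",f[:,:,::-1]); c=camera_info(n); print(n,np.round(c["mtx"],1).tolist(),np.round(c["extrinsics"],3).tolist())
    for q in("red_tube","red_mouth","blue_tube","yellow_tube"):
        print(q,[(np.round(b["box"],1).tolist(),round(b["p"],2)) for b in spotter.boxes_of(q,n)][:3])
s=r.sense();print(s["time"],s["ee_rot"],s["opening"],r.grasp_offset)
E
```

```text
side [[453.5, 0.0, 273.4], [0.0, 453.5, 210.2], [0.0, 0.0, 1.0]] [[0.889, -0.457, -0.011, -0.463], [-0.307, -0.58, -0.755, 0.218], [0.339, 0.675, -0.656, 0.767], [0.0, 0.0, 0.0, 1.0]]
red_tube [([363.4, 273.9, 20.3, 46.8], 0.69)]
red_mouth [([210.7, 179.6, 48.3, 68.6], 0.84)]
blue_tube [([300.2, 222.3, 15.1, 47.8], 0.65)]
yellow_tube [([330.6, 247.0, 14.4, 44.4], 0.82)]
top [[544.2, 0.0, 271.9], [0.0, 544.2, 206.6], [0.0, 0.0, 1.0]] [[0.01, -1.0, 0.03, -0.058], [-0.986, -0.015, -0.167, 0.522], [0.167, -0.028, -0.986, 1.057], [0.0, 0.0, 0.0, 1.0]]
red_tube [([380.1, 181.7, 17.3, 18.1], 0.72)]
red_mouth [([193.9, 214.6, 50.2, 48.8], 0.74)]
blue_tube [([307.0, 197.1, 15.3, 15.5], 0.52)]
yellow_tube [([342.9, 184.6, 16.0, 22.5], 0.61)]
0.5 [[-9.61667082e-01  2.74219660e-01 -3.43352870e-05]
 [ 2.74219662e-01  9.61667078e-01 -8.37205438e-05]
 [ 1.00612960e-05 -8.99267019e-05 -9.99999996e-01]] 0.9978438270321204 0.0187
```

View pics/side0.png

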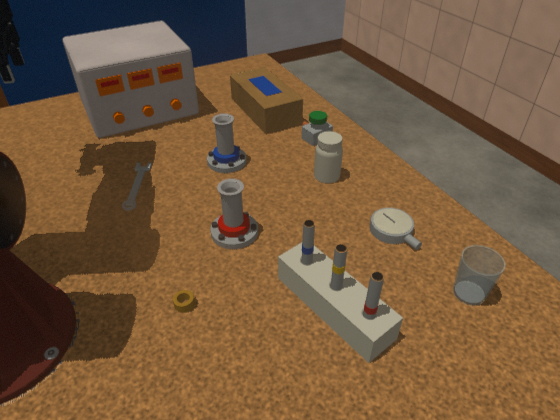

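View pics/top0.png

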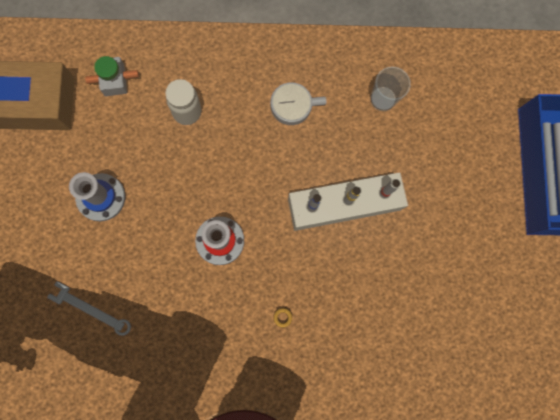

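The side view shows the red tube's top at about (377,276), the red gland's rim at about (231,187) and the red tube nearest the camera. The top view shows the tube top at about (396,183) and the gland rim at about (217,233). I'll zoom in for precise pixels.

```bash
python3 - <<'E'
import cv2,numpy as np
t=[]
for n,x,y in(("side",350,262),("side",205,172),("top",365,165),("top",190,208)):
    c=cv2.resize(cv2.imread(f"pics/{n}0.png")[y:y+50,x:x+56 if 1 else 0],None,fx=6,fy=6,interpolation=cv2.INTER_NEAREST)
    for k in range(0,60,10):
        cv2.line(c,(k*6,0),(k*6,8),(0,255,0),1);cv2.line(c,(0,k*6),(8,k*6),(0,255,0),1)
    t.append(c)
cv2.imwrite("pics/m.png",np.vstack([np.hstack(t[:2]),np.hstack(t[2:])]))
E
```

```text
(no output)
```

View pics/m.png

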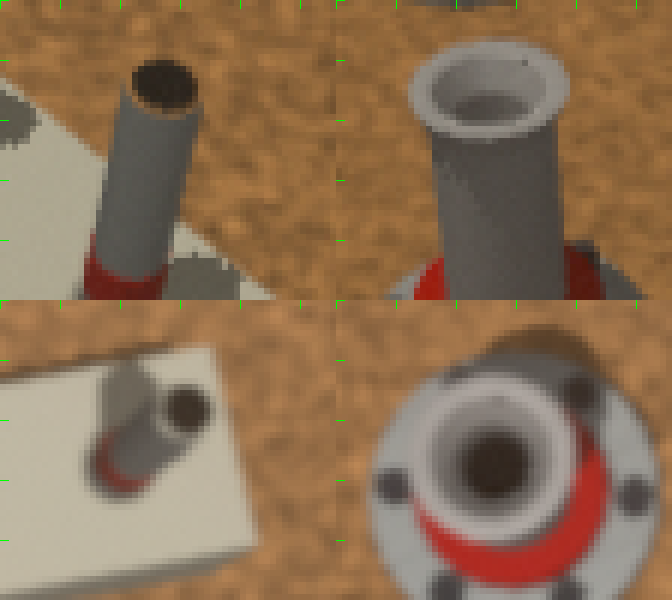

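Tube top centre is at side (376.8,275.8) and top (395.6,182.6). Rim centre is at side (230.1,186.2) and top (215.8,233.8). Next I solve for positions with the known heights.

```bash
cat > h.py <<'E'
from rig import r, grab_frame, camera_info, spotter
import cv2,numpy as np
from scipy.optimize import least_squares
def proj(n,p):
    c=camera_info(n);q=np.array(c["extrinsics"])@np.r_[p,1];u=np.array(c["mtx"])@q[:3];return u[:2]/u[2]
def solve(z,**px):
    f=lambda v:np.concatenate([proj(n,[v[0],v[1],z])-p for n,p in px.items()])
    s=least_squares(f,[.5,0]);return np.round(s.x,4),np.round(s.fun,1)
E
python3 - <<'E'
from h import *
for nm,z,s,t in(("tube",.15,(376.8,275.8),(395.6,182.6)),("rim",.124,(230.1,186.2),(215.8,233.8)),("blue",.15,(308.7,223.5),(317.5,197)),("yel",.15,(340.7,248),(355.5,190.5))):
    print(nm,solve(z,side=s,top=t),solve(z,side=s)[0],solve(z,top=t)[0])
E
```

```text
tube (array([ 0.5526, -0.2771]), array([ 0.3, -0.3,  0. ,  0.4])) [ 0.5518 -0.2774] [ 0.5534 -0.277 ]
rim (array([0.4564, 0.0547]), array([-0. , -0.2,  0.1,  0. ])) [0.4562 0.0541] [0.4564 0.0549]
blue (array([ 0.5225, -0.1317]), array([ 0.6, -0.6,  0. ,  0.7])) [ 0.521  -0.1324] [ 0.5239 -0.1316]
yel (array([ 0.5371, -0.2033]), array([-0.2, -0.7,  0.7,  0.1])) [ 0.5365 -0.2048] [ 0.5373 -0.202 ]
```

Fixes agree to about 1 mm. The row runs along (0.20,-0.98), so the jaws should open along about 11.7° and need -62.4° of yaw. I'll travel over in two halves.

```bash
python3 -m pendant '[[[1.5,-2.8,0,0,0,-2.3],[1.5,-2.8,0,0,0,-2.3],[1.5,-2.8,0,0,0,-2.3],[1.5,-2.8,0,0,0,-2.3],[1.5,-2.8,0,0,0,-2.3],[1.5,-2.8,0,0,0,-2.3],[1.5,-2.8,0,0,0,-2.3],[1.5,-2.8,0,0,0,-2.3],[1.5,-2.8,0,0,0,-2.3],[1.5,-2.8,0,0,0,-2.3],[1.5,-2.8,0,0,0,-2.3],[1.5,-2.8,0,0,0,-2.3],[1.5,-2.8,0,0,0,-2.3],[1.5,-2.8,0,0,0,-2.3]]]' -1 60
```

```text
time: 1.67
eef_pos: [0.3574, 0.0996, 0.2323]
ee_rot: [[-0.656, 0.755, 0.008], [0.755, 0.656, 0.004], [-0.002, 0.008, -1.0]]
ft_force: [0.8, 0.7, -0.6]
opening: 1.005
```

```bash
cat > st.py <<'E'
from h import *
from scipy.spatial.transform import Rotation as R
import sys
tx,ty,tz=map(float,sys.argv[1:4]);a=np.radians(float(sys.argv[4]) if len(sys.argv)>4 else 11.7)
y=np.array([np.cos(a),np.sin(a),0]);z=np.array([0,0,-1.]);T=np.c_[np.cross(y,z),y,z]
s=r.sense();print("t",round(s["time"],2),"F",np.round(s["ft_force"],1),"op",round(s["opening"],3),"pos",np.round(s["eef_pos"],4))
print("shift cm",np.round((np.array([tx,ty,tz])-s["eef_pos"])*100,2),"turn",np.round(np.degrees(R.from_matrix(T@np.array(s["ee_rot"]).T).as_rotvec()),2))
E
python3 -m pendant '[[[1.5,-2.9,0,0,0,-2.2],[1.5,-2.9,0,0,0,-2.2],[1.5,-2.9,0,0,0,-2.2],[1.5,-2.9,0,0,0,-2.2],[1.5,-2.9,0,0,0,-2.2],[1.5,-2.9,0,0,0,-2.2],[1.5,-2.9,0,0,0,-2.2],[1.5,-2.9,0,0,0,-2.2],[1.5,-2.9,0,0,0,-2.2],[1.5,-2.9,0,0,0,-2.2],[1.5,-2.9,0,0,0,-2.2],[1.5,-2.9,0,0,0,-2.2],[1,-1.5,0,0,0,-1.5],[0.5,-0.7,0,0,0,-1],[0,0,0,0,0,0]]]' -1; python3 st.py .5526 -.2771 .231
```

```text
time: 2.92
eef_pos: [0.5606, -0.2994, 0.2318]
ee_rot: [[-0.173, 0.985, 0.014], [0.985, 0.173, -0.005], [-0.007, 0.013, -1.0]]
ft_force: [-0.3, -1.1, -1.4]
opening: 1.001
t 2.92 F [-0.3 -1.1 -1.4] op 1.001 pos [ 0.5606 -0.2994  0.2318]
shift cm [-0.8   2.23 -0.08] turn [0.26 0.81 1.71]
```

```bash
python3 -m pendant '[[[-0.4,1.1,0,0.13,0.4,0.85],[-0.4,1.1,0,0.13,0.4,0.85],[0,0,0,0,0,0],[0,0,0,0,0,0]]]'; python3 st.py .5526 -.2771 .231
```

```text
time: 3.25
eef_pos: [0.5503, -0.2732, 0.2312]
ee_rot: [[-0.208, 0.978, -0.003], [0.978, 0.208, 0.002], [0.003, -0.003, -1.0]]
ft_force: [0.5, -0.7, -0.4]
opening: 1.004
t 3.25 F [ 0.5 -0.7 -0.4] op 1.004 pos [ 0.5503 -0.2732  0.2312]
shift cm [ 0.23 -0.39 -0.02] turn [-0.13 -0.18 -0.31]
```

```bash
python3 -m pendant '[[[0.2,-0.35,-0.5,-0.1,-0.15,-0.3],[0,0,-1.2,0,0,0],[0,0,-1.2,0,0,0],[0,0,-1.2,0,0,0],[0,0,-1.2,0,0,0],[0,0,-1,0,0,0],[0,0,-0.5,0,0,0],[0,0,0,0,0,0]]]'; python3 st.py .5526 -.2771 .096
```

```text
time: 3.92
eef_pos: [0.5532, -0.2744, 0.1621]
ee_rot: [[-0.207, 0.978, 0.005], [0.978, 0.207, -0.003], [-0.004, 0.004, -1.0]]
ft_force: [-0.1, -0.4, -0.8]
opening: 0.999
t 3.92 F [-0.1 -0.4 -0.8] op 0.999 pos [ 0.5532 -0.2744  0.1621]
shift cm [-0.06 -0.27 -6.61] turn [ 0.2   0.29 -0.23]
```

```bash
python3 -m pendant '[[[0,-0.25,-0.5,0.2,0.25,-0.2],[0,0,-1.1,0,0,0],[0,0,-1.1,0,0,0],[0,0,-1.1,0,0,0],[0,0,-1.1,0,0,0],[0,0,-0.8,0,0,0],[0,0,-0.5,0,0,0],[0,0,-0.2,0,0,0],[0,0,0,0,0,0]]]'; python3 st.py .5526 -.2771 .096
```

```text
time: 4.67
eef_pos: [0.5538, -0.2777, 0.0927]
ee_rot: [[-0.203, 0.979, 0.002], [0.979, 0.203, -0.001], [-0.002, 0.002, -1.0]]
ft_force: [0.4, -0.1, 0.8]
opening: 1.003
t 4.67 F [ 0.4 -0.1  0.8] op 1.003 pos [ 0.5538 -0.2777  0.0927]
shift cm [-0.12  0.06  0.33] turn [0.06 0.13 0.  ]
```

```bash
python3 -m pendant '[[[-0.1,0.05,0.3,0,0.1,0],[0,0,0,0,0,0],[0,0,0,0,0,0]]]' ; python3 -m pendant '[[[0,0,0,0,0,0],[0,0,0,0,0,0],[0,0,0,0,0,0],[0,0,0,0,0,0],[0,0,0,0,0,0],[0,0,0,0,0,0],[0,0,0,0,0,0],[0,0,0,0,0,0],[0,0,0,0,0,0],[0,0,0,0,0,0]]]' 1 70; python3 st.py .5526 -.2771 .096
```

```text
time: 4.92
eef_pos: [0.5531, -0.2775, 0.0968]
ee_rot: [[-0.203, 0.979, 0.001], [0.979, 0.203, -0.002], [-0.002, 0.001, -1.0]]
ft_force: [0.0, 0.9, 1.1]
opening: 0.996
time: 5.75
eef_pos: [0.5543, -0.2781, 0.0988]
ee_rot: [[-0.203, 0.979, 0.004], [0.979, 0.203, -0.004], [-0.004, 0.004, -1.0]]
ft_force: [-1.0, -0.1, 1.7]
opening: 0.215
t 5.75 F [-1.  -0.1  1.7] op 0.215 pos [ 0.5543 -0.2781  0.0988]
shift cm [-0.17  0.1  -0.28] turn [ 0.21  0.25 -0.  ]
```

```bash
python3 -m pendant '[[[0,0,0.3,0.1,0.2,0],[0,0,1,0,0,0],[0,0,1.2,0,0,0],[0,0,1.2,0,0,0],[0,0,1.2,0,0,0],[0,0,1.2,0,0,0],[0,0,1.2,0,0,0],[0,0,1.5,0,0,0],[0,0,1.5,0,0,0],[0,0,1.5,0,0,0],[0,0,1.5,0,0,0],[0,0,1.5,0,0,0],[0,0,0.5,0,0,0],[0,0,0,0,0,0]]]'; python3 st.py .4564 .0547 .25
```

```text
time: 6.92
eef_pos: [0.553, -0.2772, 0.2659]
ee_rot: [[-0.203, 0.979, 0.0], [0.979, 0.203, -0.002], [-0.002, -0.0, -1.0]]
ft_force: [0.5, -0.6, -1.5]
opening: 0.215
t 6.92 F [ 0.5 -0.6 -1.5] op 0.215 pos [ 0.553  -0.2772  0.2659]
shift cm [-9.66 33.19 -1.59] turn [ 0.09  0.02 -0.  ]
```

```bash
python3 -m pendant '[[[-0.3,1,0,0,0,0],[-0.6,2,0,0,0,0],[-0.8,2.8,0,0,0,0],[-0.8,2.8,0,0,0,0],[-0.8,2.8,0,0,0,0],[-0.8,2.8,0,0,0,0],[-0.8,2.8,0,0,0,0],[-0.8,2.8,0,0,0,0],[-0.8,2.8,0,0,0,0],[-0.8,2.8,-0.3,0,0,0],[-0.8,2.8,-0.3,0,0,0],[-0.6,2,-0.3,0,0,0],[-0.4,1.3,-0.3,0,0,0],[-0.2,0.6,0,0,0,0],[0,0,0,0,0,0],[0,0,0,0,0,0]]]'; python3 st.py .4564 .0547 .25
```

```text
time: 8.25
eef_pos: [0.4374, 0.0657, 0.239]
ee_rot: [[-0.203, 0.979, -0.021], [0.979, 0.203, 0.005], [0.009, -0.019, -1.0]]
ft_force: [0.6, -0.1, -1.2]
opening: 0.213
t 8.25 F [ 0.6 -0.1 -1.2] op 0.213 pos [0.4374 0.0657 0.239 ]
shift cm [ 1.9 -1.1  1.1] turn [-0.3  -1.19 -0.04]
```

```bash
python3 -m pendant '[[[0.9,-0.5,0.4,-0.1,-0.6,0],[0.8,-0.4,0.3,-0.1,-0.4,0],[0,0,0,0,0,0],[0,0,0,0,0,0]]]'; python3 st.py .4564 .0547 .245; python3 - <<'E'
from h import *
import numpy as np
t=[]
s=r.sense();p=np.array(s["eef_pos"]);R=np.array(s["ee_rot"])
for n,x,y in(("side",195,110),("top",165,170)):
    f=grab_frame(n)[:,:,::-1]; cv2.imwrite(f"pics/{n}1.png",f)
    c=cv2.resize(f[y:y+120,x:x+80],None,fx=5,fy=5,interpolation=cv2.INTER_CUBIC); t.append(c)
    foot=p+R[:,2]*.0888
    print(n,"foot pred",proj(n,foot),"top",proj(n,p-R[:,2]*.0512),"band lo",proj(n,foot-R[:,2]*.06))
cv2.imwrite("pics/m1.png",np.hstack(t))
E
```

```text
time: 8.58
eef_pos: [0.4574, 0.053, 0.2468]
ee_rot: [[-0.2, 0.98, -0.001], [0.98, 0.2, 0.0], [0.0, -0.001, -1.0]]
ft_force: [0.5, 0.2, -1.2]
opening: 0.215
t 8.58 F [ 0.5  0.2 -1.2] op 0.215 pos [0.4574 0.053  0.2468]
shift cm [-0.1   0.17 -0.18] turn [-0.02 -0.04  0.14]
side foot pred [229.55215737 172.07579358] top [223.46458565 104.63400279] band lo [227.11107578 145.03201952]
top foot pred [215.49629483 231.08598037] top [208.96394873 219.89642585] band lo [212.93731543 226.70258747]
```

View pics/m1.png

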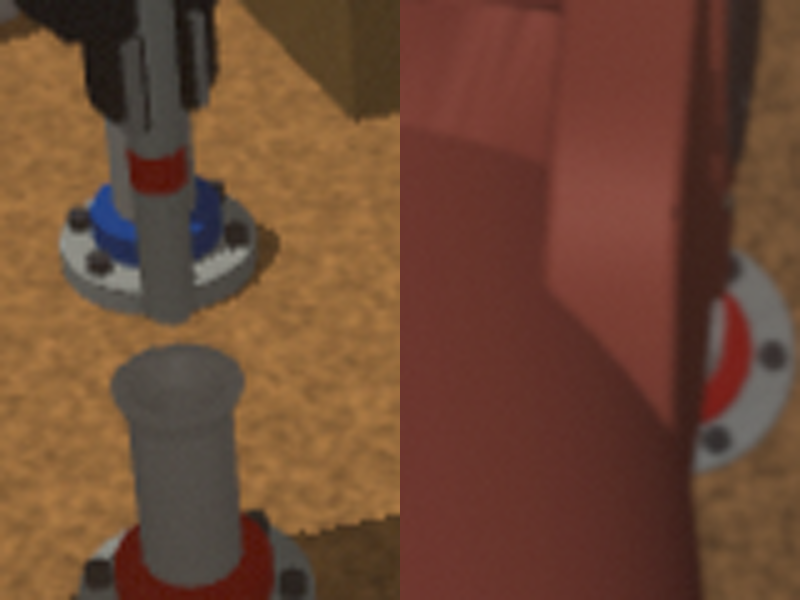

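The side view shows the tube foot at about (228.5,174) above the rim at about (230.5,187), within 1 px of prediction, with no visible slip. I'll descend slowly into the flare.

```bash
python3 -m pendant '[[[0,0.15,-0.4,0,0,0],[0,0,-0.6,0,0,0],[0,0,-0.6,0,0,0],[0,0,-0.6,0,0,0],[0,0,-0.5,0,0,0],[0,0,-0.5,0,0,0],[0,0,-0.4,0,0,0],[0,0,-0.2,0,0,0],[0,0,0,0,0,0]]]'; python3 st.py .457 .0545 .1528
```

```text
time: 9.43
eef_pos: [0.4555, 0.0549, 0.2032]
ee_rot: [[-0.2, 0.98, -0.004], [0.98, 0.2, 0.001], [0.001, -0.004, -1.0]]
ft_force: [-0.4, 0.7, -1.6]
opening: 0.213
t 9.43 F [-0.4  0.7 -1.6] op 0.213 pos [0.4555 0.0549 0.2032]
shift cm [ 0.15 -0.04 -5.04] turn [-0.04 -0.23  0.14]
```

Foot is about 10 mm into the flare with no contact. Continuing.

```bash
python3 -m pendant '[[[0.1,0,-0.2,0,-0.2,0],[0,0,-0.4,0,0,0],[0,0,-0.4,0,0,0],[0,0,-0.3,0,0,0],[0,0,-0.2,0,0,0],[0,0,0,0,0,0]]]'; python3 st.py .457 .0545 .1528
```

```text
time: 9.93
eef_pos: [0.4571, 0.0549, 0.187]
ee_rot: [[-0.2, 0.98, 0.001], [0.98, 0.2, 0.001], [0.0, 0.001, -1.0]]
ft_force: [-0.4, -0.1, -2.6]
opening: 0.217
t 9.93 F [-0.4 -0.1 -2.6] op 0.217 pos [0.4571 0.0549 0.187 ]
shift cm [-0.01 -0.04 -3.42] turn [-0.03  0.05  0.14]
```

```bash
python3 -m pendant '[[[0,0,-0.3,0,0,0],[0,0,-0.4,0,0,0],[0,0,-0.4,0,0,0],[0,0,-0.4,0,0,0],[0,0,-0.3,0,0,0],[0,0,-0.2,0,0,0],[0,0,0,0,0,0]]]'; python3 st.py .457 .0545 .1528
```

```text
time: 10.52
eef_pos: [0.4575, 0.055, 0.1669]
ee_rot: [[-0.201, 0.98, 0.003], [0.98, 0.201, 0.001], [-0.0, 0.003, -1.0]]
ft_force: [-0.5, -0.4, 0.3]
opening: 0.219
t 10.52 F [-0.5 -0.4  0.3] op 0.219 pos [0.4575 0.055  0.1669]
shift cm [-0.05 -0.05 -1.41] turn [-0.03  0.16  0.13]
```

```bash
python3 -m pendant '[[[-0.05,0,-0.2,0,0.1,0],[0,0,-0.3,0,0,0],[0,0,-0.3,0,0,0],[0,0,-0.15,0,0,0]]]';python3 -m pendant '[[[0,0,0,0,0,0],[0,0,0,0,0,0]]]'; python3 st.py .457 .0545 .1528
cat > look.py <<'E'
from h import *
import sys
f=grab_frame("side")[:,:,::-1];f=f[140:200,195:265]
cv2.imwrite(f"pics/{sys.argv[1]}.png",cv2.resize(f,None,fx=10,fy=10,interpolation=cv2.INTER_NEAREST))
E
python3 look.py l1
```

```text
time: 10.85
eef_pos: [0.4576, 0.0549, 0.1576]
ee_rot: [[-0.201, 0.98, 0.003], [0.98, 0.201, 0.0], [-0.0, 0.003, -1.0]]
ft_force: [-1.9, 0.2, 4.8]
opening: 0.217
time: 11.02
eef_pos: [0.4576, 0.0549, 0.1574]
ee_rot: [[-0.201, 0.98, 0.002], [0.98, 0.201, 0.0], [-0.0, 0.002, -1.0]]
ft_force: [-1.2, 0.2, 4.1]
opening: 0.217
t 11.02 F [-1.2  0.2  4.1] op 0.217 pos [0.4576 0.0549 0.1574]
shift cm [-0.06 -0.04 -0.46] turn [-0.02  0.14  0.13]
```

View pics/l1.png

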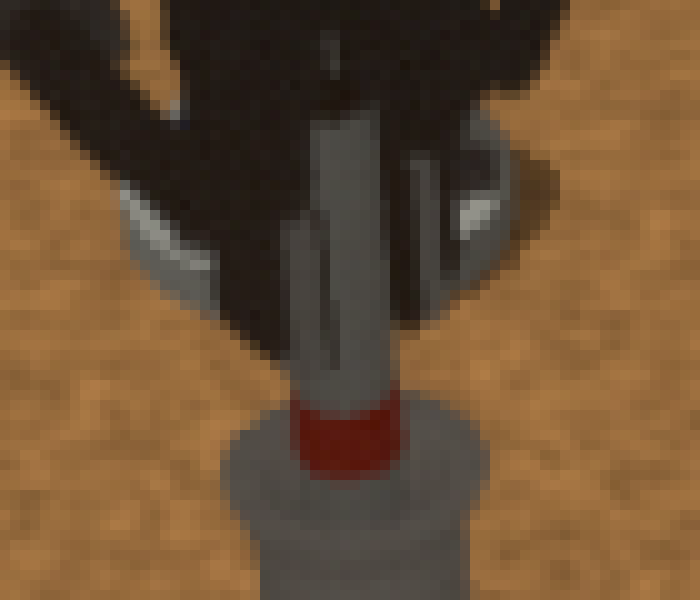

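The band's lower edge (front) is at side pixel (229,~187.5), a little above rim level. I'll convert that to a height as a slip check.

```bash
python3 - <<'E'
from h import *
E=np.array(camera_info("side")["extrinsics"]);C=-E[:3,:3].T@E[:3,3]
c=np.array([.4576,.0549]);d=C[:2]-c;d/=np.linalg.norm(d)
for z in (.120,.124,.128,.132,.139,.143,.147): print(z,proj("side",np.r_[c+.01*d,z]).round(1), "rim ctr",proj("side",np.r_[c,z]).round(1),"rim front",proj("side",np.r_[c+.027*d,z]).round(1),"back",proj("side",np.r_[c-.027*d,z]).round(1))
E
```

```text
0.12 [231.  190.6] rim ctr [230.8 187.4] rim front [231.6 196.1] back [230.  179.1]
0.124 [230.9 188.9] rim ctr [230.6 185.8] rim front [231.4 194.5] back [229.8 177.5]
0.128 [230.7 187.3] rim ctr [230.5 184.1] rim front [231.3 192.8] back [229.7 175.8]
0.132 [230.6 185.6] rim ctr [230.3 182.5] rim front [231.1 191.1] back [229.6 174.2]
0.139 [230.3 182.7] rim ctr [230.  179.6] rim front [230.8 188.2] back [229.3 171.3]
0.143 [230.2 181. ] rim ctr [229.9 177.9] rim front [230.7 186.5] back [229.1 169.7]
0.147 [230.  179.4] rim ctr [229.7 176.2] rim front [230.5 184.8] back [229. 168.]
```

Camera says about 3.5–4 mm to go, and kinematics says 4.6 mm. I'll push 3 mm, then measure finely.

```bash
python3 -m pendant '[[[0,0,-0.15,0,0,0],[0,0,-0.15,0,0,0],[0,0,-0.1,0,0,0],[0,0,0,0,0,0],[0,0,0,0,0,0]]]'; cat > fine.py <<'E'
from h import *
E=np.array(camera_info("side")["extrinsics"]);C=-E[:3,:3].T@E[:3,3]
c=np.array([.457,.0547]);d=C[:2]-c;d/=np.linalg.norm(d)
f=np.mean([grab_frame("side").astype(float) for _ in range(4)],0)
red=f[:,:,0]-f[:,:,1]
for x in(228,229,230,231):
    col=red[170:200,x];k=np.argmax(col);h=col.max()/2+np.median(col[-8:])/2
    up=np.interp(h,col[k-4:k+1],np.arange(k-4,k+1)) if k>4 else 0
    j=k
    while col[j+1]>h:j+=1
    lo=j+(col[j]-h)/(col[j]-col[j+1])
    i=k
    while col[i-1]>h:i-=1
    up=i-(col[i]-h)/(col[i]-col[i-1])
    zs=np.linspace(.1,.16,600);rows=[proj("side",np.r_[c+.01*d,z])[1] for z in zs]
    g=lambda v:np.interp(-v,-np.array(rows),zs)
    print(x,round(170+up,2),round(170+lo,2),"z up-15mm %.4f low %.4f"%(g(170+up)-.015,g(170+lo)))
E
python3 fine.py; python3 st.py .457 .0545 .1528
```

```text
time: 11.48
eef_pos: [0.4576, 0.0549, 0.1532]
ee_rot: [[-0.201, 0.98, 0.003], [0.98, 0.201, 0.0], [-0.0, 0.003, -1.0]]
ft_force: [-0.5, 0.7, 4.1]
opening: 0.216
228 182.81 189.01 z up-15mm 0.1241 low 0.1242
229 183.09 189.15 z up-15mm 0.1235 low 0.1238
230 182.75 189.13 z up-15mm 0.1243 low 0.1239
231 182.7 188.96 z up-15mm 0.1244 low 0.1243
t 11.68 F [-0.2 -0.   2.4] op 0.214 pos [0.4576 0.0549 0.1532]
shift cm [-0.06 -0.04 -0.04] turn [-0.02  0.15  0.13]
```

Band edge measures 0.1240 ± 0.0004 by camera and 0.1244 by kinematics, against the rim at 0.124. It's level, so I release.

```bash
python3 -m pendant '[[[0,0,0,0,0,0],[0,0,0,0,0,0],[0,0,0,0,0,0],[0,0,0,0,0,0],[0,0,0,0,0,0],[0,0,0,0,0,0],[0,0,0,0,0,0],[0,0,0,0,0,0]]]' -1; python3 fine.py; python3 look.py l2
```

```text
time: 12.35
eef_pos: [0.4578, 0.0549, 0.1526]
ee_rot: [[-0.2, 0.98, 0.003], [0.98, 0.2, 0.0], [-0.0, 0.003, -1.0]]
ft_force: [0.1, -0.1, -0.7]
opening: 1.002
228 182.66 188.99 z up-15mm 0.1245 low 0.1242
229 182.77 189.06 z up-15mm 0.1242 low 0.1240
230 182.71 189.04 z up-15mm 0.1244 low 0.1241
231 182.44 188.81 z up-15mm 0.1250 low 0.1247
```

View pics/l2.png

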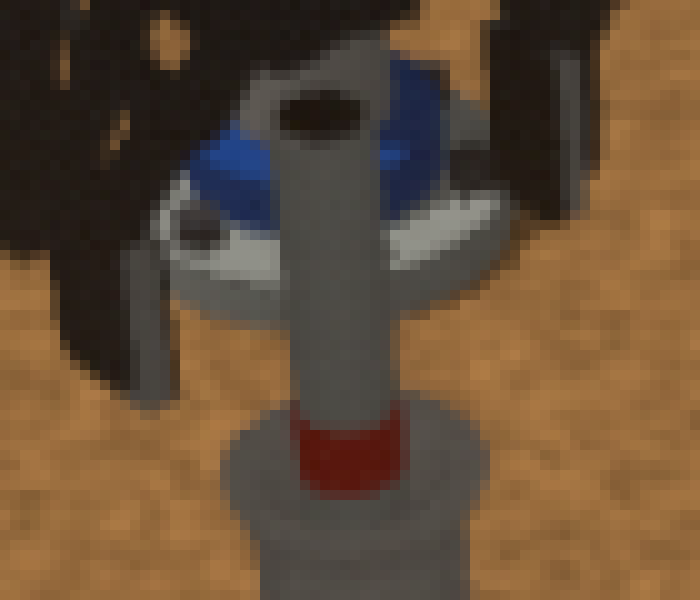

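The tube stands upright at about (230,175), its band edge level with the rim and the jaws open clear of it. I'll retract straight up.

```bash
python3 -m pendant '[[[0,0,0.5,0,0,0],[0,0,1,0,0,0],[0,0,1.2,0,0,0],[0,0,1.2,0,0,0],[0,0,1.2,0,0,0],[0,0,1.2,0,0,0],[0,0,1.2,0,0,0],[0,0,1.2,0,0,0],[0,0,1,0,0,0],[0,0,0.5,0,0,0],[0,0,0,0,0,0],[0,0,0,0,0,0],[0,0,0,0,0,0]]]'; python3 fine.py; python3 - <<'E'
from h import *
cv2.imwrite("pics/end.png",grab_frame("side")[:,:,::-1])
E
```

```text
time: 13.68
eef_pos: [0.4566, 0.0549, 0.2623]
ee_rot: [[-0.201, 0.98, 0.003], [0.98, 0.201, 0.0], [-0.0, 0.003, -1.0]]
ft_force: [1.0, -0.7, -0.1]
opening: 1.005
228 182.64 188.99 z up-15mm 0.1245 low 0.1242
229 182.75 188.99 z up-15mm 0.1243 low 0.1242
230 182.73 188.94 z up-15mm 0.1243 low 0.1243
231 182.48 188.96 z up-15mm 0.1249 low 0.1243
```

View pics/end.png

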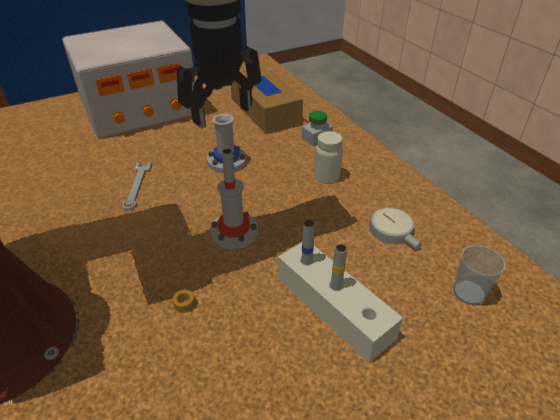

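The tube stands in the red-collared gland with its band at about (230,186). The blue and yellow tubes are still in the rack and the gripper is clear, so I'm handing in.

```bash
python3 -c "
from rig import r
print(r.sign_off())"
```

```text
the job is handed in; nothing more can be done
None
```

The red-banded tube is standing, released, in the red-collared gland, pushed down to its mark. I handed the job in at about 14 s of the 48 s allowed.

- **Depth:** after release the camera put the band's lower edge at z = 0.1242–0.1243 m, against the rim at 0.124 m. The arm's own reading just before release gave 0.1244 m. The camera calibration is only good to about 2 mm, but the rim itself measured within about 0.2 pixel of its nominal place.
- **Forces:** in the end-of-move readings the vertical wrist force stayed under about 5 N during the push, and sideways force under 2 N.
- **Rest of the scene:** the last picture shows the blue and yellow tubes still in the rack and the gripper well clear. No check failed; the only disagreement was before the last push, when the camera and the arm differed by about 1 mm on the distance left.

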